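Tap the flask stoppers home in order

TASK

The dried flasks are to be closed in the order they left the oven: with a fingertip, gently tap or press down the red stopper, then the blue one, then the yellow one, each until its head sits home on the flask's rim before you start the next. Leave the black stopper standing proud, as its flask is still airing. Do not pull any stopper upward, do not press hard on the glassware, and leave everything else on the bench where it is.

Things in the scene. Friction and masses are not known exactly. Their poses are not given: they have to be found in the camera images.
- flask_red: Clear glass conical flask, 110 mm to its rim, body 82 mm and neck 37 mm across, in a dark steel ring foot 96 mm across; both are fixed to the bench. It carries the red stopper. Origin: centre of the foot's underside, on the bench; z up.
- stopper_red_top (a point): Centre of the flat top face of the red stopper's round head (36 mm across, 33 mm at the top, 18 mm tall, on a white 19 mm stem), over the axis of flask_red. About 140 mm above the bench when fully proud, 128 mm when home with the head resting on the flask's rim. The top 8 mm of the head is soft: it gives about 1 mm per 2.5 N (6.5 mm at most) and springs back. The point moves with the soft top.
- stopper_red (a joint): How far the red stopper itself (not its soft top) is pushed straight down, in m: 0 = fully proud, 12 mm gap under the head (starts at 0 to 0.003), 0.012 = home on the rim, a firm stop; negative = pulled upward. It slides in its neck with about 4 N of friction, takes a little more when pushed fast, and stays where it is left.
- flask_blue: Clear glass conical flask, 130 mm to its rim, body 82 mm and neck 37 mm across, in a dark steel ring foot 96 mm across; both are fixed to the bench. It carries the blue stopper. Origin: centre of the foot's underside, on the bench; z up.
- stopper_blue_top (a point): Centre of the flat top face of the blue stopper's round head (36 mm across, 33 mm at the top, 18 mm tall, on a white 19 mm stem), over the axis of flask_blue. About 160 mm above the bench when fully proud, 148 mm when home with the head resting on the flask's rim. The top 8 mm of the head is soft: it gives about 1 mm per 2.5 N (6.5 mm at most) and springs back. The point moves with the soft top.
- stopper_blue (a joint): How far the blue stopper itself (not its soft top) is pushed straight down, in m: 0 = fully proud, 12 mm gap under the head (starts at 0 to 0.003), 0.012 = home on the rim, a firm stop; negative = pulled upward. It slides in its neck with about 4 N of friction, takes a little more when pushed fast, and stays where it is left.
- flask_yellow: Clear glass conical flask, 110 mm to its rim, body 82 mm and neck 37 mm across, in a dark steel ring foot 96 mm across; both are fixed to the bench. It carries the yellow stopper. Origin: centre of the foot's underside, on the bench; z up.
- stopper_yellow_top (a point): Centre of the flat top face of the yellow stopper's round head (36 mm across, 33 mm at the top, 18 mm tall, on a white 19 mm stem), over the axis of flask_yellow. About 140 mm above the bench when fully proud, 128 mm when home with the head resting on the flask's rim. The top 8 mm of the head is soft: it gives about 1 mm per 2.5 N (6.5 mm at most) and springs back. The point moves with the soft top.
- stopper_yellow (a joint): How far the yellow stopper itself (not its soft top) is pushed straight down, in m: 0 = fully proud, 12 mm gap under the head (starts at 0 to 0.003), 0.012 = home on the rim, a firm stop; negative = pulled upward. It slides in its neck with about 4 N of friction, takes a little more when pushed fast, and stays where it is left.
- flask_black: Clear glass conical flask, 130 mm to its rim, body 82 mm and neck 37 mm across, in a dark steel ring foot 96 mm across; both are fixed to the bench. It carries the black stopper. Origin: centre of the foot's underside, on the bench; z up.
- stopper_black_top (a point): Centre of the flat top face of the black stopper's round head (36 mm across, 33 mm at the top, 18 mm tall, on a white 19 mm stem), over the axis of flask_black. About 160 mm above the bench when fully proud, 148 mm when home with the head resting on the flask's rim. The top 8 mm of the head is soft: it gives about 1 mm per 2.5 N (6.5 mm at most) and springs back. The point moves with the soft top.
- stopper_black (a joint): How far the black stopper itself (not its soft top) is pushed straight down, in m: 0 = fully proud, 12 mm gap under the head (starts at 0 to 0.003), 0.012 = home on the rim, a firm stop; negative = pulled upward. It slides in its neck with about 4 N of friction, takes a little more when pushed fast, and stays where it is left.
- vial_a: Loose amber glass vial with a white cap, 28 mm across, 55 mm high; to be left alone. Origin: about the centre of its underside, on the bench.
- vial_b: Loose amber glass vial with a white cap, 28 mm across, 55 mm high; to be left alone. Origin: about the centre of its underside, on the bench.
- beaker: Loose empty glass beaker, 68 mm across, 85 mm high; to be left alone. Origin: about the centre of its underside, on the bench.
- spare_stopper: Loose spare grey stopper standing on its head, 36 mm across, 40 mm high; to be left alone. Origin: about the centre of its underside, on the bench.
- spatula: Loose flat steel lab spatula lying down, 185 mm long along its own x, 16 mm wide, 4 mm thick; to be left alone. Origin: about the centre of its underside, on the bench.
- clamp_boss: Loose aluminium clamp block with a black thumbscrew, 71 x 30 x 30 mm; to be left alone. Origin: about the centre of its underside, on the bench.
- dish: Loose white ceramic dish, 70 mm across, 22 mm high; to be left alone. Origin: about the centre of its underside, on the bench.

How it is judged:
On the way, in this order (a step that is already met when the one before it is completed fails the run):
1. the red stopper is pushed home (at least 9 of its 12 mm) (value of joint stopper_red above 0.009 m), for 0.1 s.
2. the blue stopper is pushed home (at least 9 of its 12 mm) (value of joint stopper_blue above 0.009 m), for 0.1 s.
3. the yellow stopper is pushed home (at least 9 of its 12 mm) (value of joint stopper_yellow above 0.009 m), for 0.1 s.
At the end, for the whole second after the job is handed in: The red, blue and yellow stoppers are each at least 9 mm down of 12 mm, the black one is less than 5 mm down and not pulled up, every loose thing lies within 15 mm of where it was, and the robot touches nothing (value of joint each of stopper_red, stopper_blue, stopper_yellow above 0.009 m and value of joint stopper_black between -0.003 and 0.005 m and distance of each of vial_a, vial_b, beaker, spare_stopper, spatula, clamp_boss, dish from where it was at the start of the episode below 0.015 m).
It fails at once if a stopper is pushed in (past 6 mm) before the ones named before it are home ((value of joint stopper_blue above 0.006 m and value of joint stopper_red below 0.008 m) or (value of joint stopper_yellow above 0.006 m and value of joint any of stopper_red, stopper_blue below 0.008 m)).
It fails at once if the black stopper is pushed in (more than 5 mm down) (value of joint stopper_black above 0.005 m).
It fails at once if a stopper is pulled up (3 mm or more above fully proud) (value of joint any of stopper_red, stopper_blue, stopper_yellow, stopper_black below -0.003 m).
It fails at once if the robot presses on a flask or its stopper with more than 30 N (contact force between any of the arm, the fingers and flask_red above 30 N or contact force between any of the arm, the fingers and flask_blue above 30 N or contact force between any of the arm, the fingers and flask_yellow above 30 N or contact force between any of the arm, the fingers and flask_black above 30 N).
It fails at once if a loose bystander is moved by more than 15 mm, lifted or knocked over (distance of any of vial_a, vial_b, beaker, spare_stopper, spatula, clamp_boss, dish from where it was at the start of the episode above 0.015 m or angle between any of vial_a, vial_b, beaker, spare_stopper, spatula, clamp_boss, dish's own z axis and vertical above 0.5 rad).
It also fails if it takes over 48 s, if anything falls off the work surface, if the arm or the gripper's body presses on something with over 40 N, if the wrist force passes 120 N, or if a joint passes its speed limit or range.

ROBOT

A 6-joint arm with a two-finger parallel gripper is mounted at the origin on the work surface. World frame = base frame: x ahead of the robot, y to its left, z up, the work surface at z = 0. Lengths are in m, angles in rad, forces in N, time in s.
With the tool pointing down it reaches from about 0.375 to 0.9 m from the base axis. Payload 3.1 kg.
Tool frame: the origin (TCP) lies midway between the tips of the shut fingers; the grasp point (between the pads) lies 19 mm behind it; z points along the fingers, y is the direction in which the jaws open and shut (so a half turn about z gives the same grasp; the last joint's range is limited). The gripper opens to 85 mm and grips with 20 to 120 N. Pads are 22 mm wide; open, the fingers measure 114 mm over their backs; the gripper's body (76 mm by 85 mm) begins 54 mm behind the grasp point. The pads swing forward as they close: fully open they stand 13 mm farther back than shut.
Start: joints at [-1.381, 0.527, 1.433, -0, 1.181, -0.178], TCP at [0.225, -0.583, 0.231] pointing down, gripper open.
Joint ranges: [-3.08, 3.08], [-0.75, 2.2], [0.22, 2.44], [-1.43, 4.57], [0, 2.65], [-2.85, 2.85]. Speed limits (rad/s): [2.79, 2.79, 3.14, 3.14, 3.14, 3.14].

INTERFACE

Orientations are given as a unit quaternion [x, y, z, w].
In Python, from station import manip gives the robot as it stands. The module is installed in compiled form; this text tells all that it offers.
- The arm moves only by the tool drive_tool, never from a script. Its argument "deltas" is one flat list of numbers, 4 for each row, row after row: the shift along the tool's x, y, z in cm, then the turn about the tool's z in degrees. A call has 1 to 12 rows; each row is the pose to reach, as a shift and turn from the pose measured when the call began, along the tool's axes at that moment; what a row does not reach only later rows make up. A row lasts 1/10 s, in which the tool goes at most 50 mm and 8.59 degrees, less where a joint would pass 70% of its speed; a pose out of reach is approached as far as the arm can. A call with a gripper value outside its range is refused whole. "hand" is the finger opening in cm, from 0 to 8.54, set as the call begins (left out, the last holds). The fingers move at their own pace and stop on an object; "squeeze" is the grip in N (left out, the last holds). Time passes only in rows, so rows that repeat a pose let the fingers close. It gives the time, the measured TCP pose, the force and the opening at its end, in the units of the state.
- manip.sense(): the state, without advancing time (a new reading comes with each control period).
- manip.snapshot(name): name is "scene" or "top"; returns a dict with "frame" (384x512x3 uint8, red, green, blue), "depth" (384x512 float32, m along the optical axis (not along the pixel's ray), 0 where there is no reading), "fx", "fy", "cx", "cy" (pixels), "k1" (the pictures are not rectified: a ray, as slopes to the right and down, at radius r is drawn at 1 + k1 r^2 times it, then the intrinsics apply), "R" (3x3) and "t" (3): a world point X has camera coordinates R X + t. Camera axes: x right, y down, z forward; pixel columns grow to the right and rows downward; lengths in m; the calibration is good to about 2 mm. A picture is of the moment at which its call begins.
- manip.sign_off(): hands the job in, once; it reports no verdict.
The state is a dict: "t": time; "q": joint angles; "qd": joint speeds; "tau": joint torques, N m; "tcp_pos": TCP position; "tool_rot": TCP orientation; "force": force on the tool from outside, world axes, zero at the start; "ft_torque": the same for the moment, N m; "finger_gap": opening from 0.0 (shut) to 1.0 (fully open).
Only numpy, scipy, OpenCV 4.12 (cv2) and the standard library are available. Lean on these libraries where they do the work, as an engineer would, in place of code of your own. Each camera call takes 0.05 s, during which the arm holds its last target.

## Working session

There is one attempt and no reset: what is moved stays moved. The work goes in short steps, Python scripts to look and compute and a tool call to move; the robot and the scene stay as the last step left them, time stands still between calls to the robot, and variables do not carry over. Pictures are saved under pics/ and viewed, and the job is handed in when it is done.

Besides the shell and the picture viewer there is one more tool, called after "Emit:" as name(argument=value, ...) on one line, values as JSON. drive_tool: Moves the arm, as the interface text tells. Its arguments: {"type":"object","properties":{"deltas":{"type":"array"},"hand":{"type":"number"},"squeeze":{"type":"number"}},"required":["deltas"]}

```bash
mkdir -p pics
python3 - <<'E'
from station import manip
import cv2,numpy as np
for n in("scene","top"):
    s=manip.snapshot(n); cv2.imwrite(f"pics/{n}0.png",cv2.resize(s["frame"][:,:,::-1],(768,576)))
    np.savez(f"{n}0.npz",**s); print(n,s["fx"],s["k1"],s["R"].round(3).tolist(),s["t"])
st=manip.sense();print({k:np.round(v,3).tolist() for k,v in st.items()})
E
```

```text
scene 482.39269471310655 -0.1689089919744526 [[-0.337, 0.941, 0.013], [0.663, 0.247, -0.707], [-0.668, -0.23, -0.707]] [ 0.19376342 -0.32068728  1.89164632]
top 431.48416417529995 -0.03844431377009452 [[-0.005, -1.0, 0.008], [-0.987, 0.004, -0.162], [0.162, -0.009, -0.987]] [0.00609939 0.61994731 1.27851474]
{'t': 0.1, 'q': [-1.381, 0.528, 1.434, -0.0, 1.181, -0.178], 'qd': [-0.0, -0.001, -0.003, -0.001, -0.001, 0.0], 'tau': [-0.001, -44.331, -17.859, -0.0, 0.004, 0.0], 'tcp_pos': [0.225, -0.582, 0.23], 'tool_rot': [0.983, 0.183, -0.0, -0.001], 'force': [-0.282, -0.442, -0.628], 'ft_torque': [0.023, 0.026, 0.037], 'finger_gap': 1.0}
```

View pics/scene0.png

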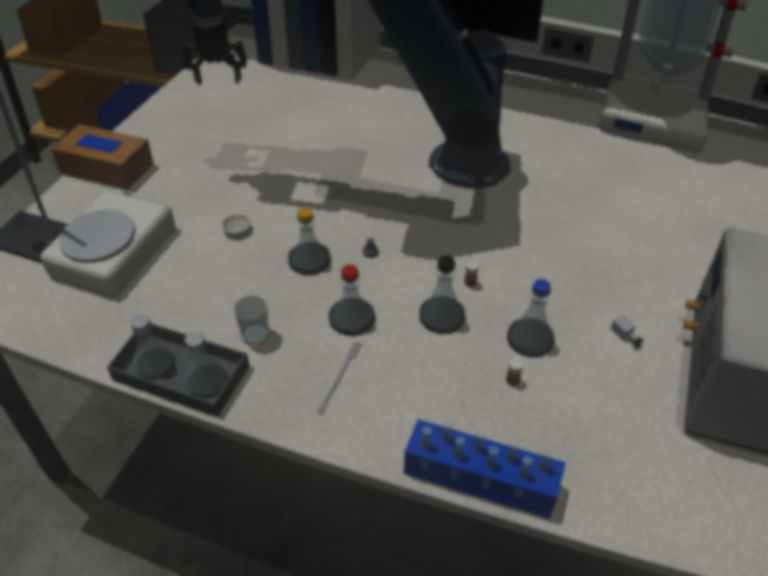

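View pics/top0.png

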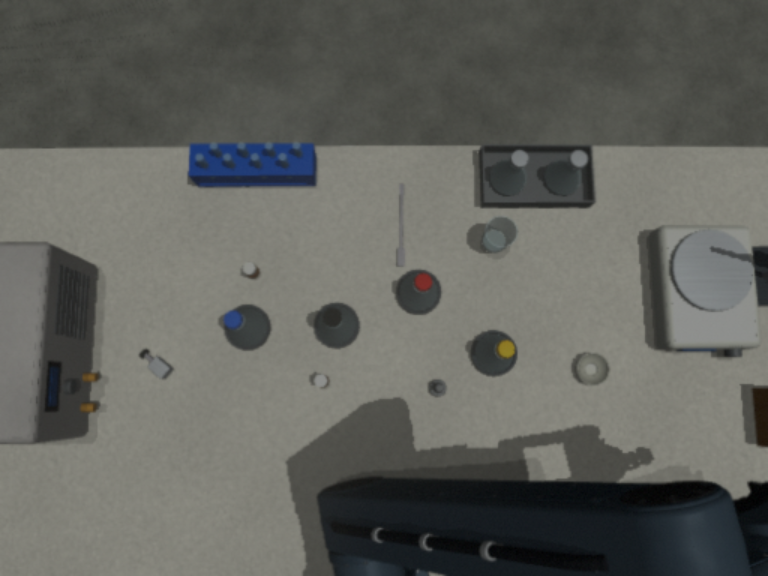

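The scene view shows the stopper heads (scaled pixels) at yellow (305,215), red (349,272), black (446,264) and blue (541,288). In the top view they are at yellow (506,349), red (423,282), black (331,316) and blue (234,319). The arm is clear of all of them. Next I'll locate the heads.

```bash
cat > h.py <<'E'
import cv2,numpy as np
def ray(s,px):
    K=np.array([[s["fx"],0,s["cx"]],[0,s["fy"],s["cy"]],[0,0,1]],float)
    u=cv2.undistortPoints(np.array(px,float).reshape(-1,1,2),K,np.array([float(s["k1"]),0,0,0]))[:,0]
    d=np.c_[u,np.ones(len(u))]@s["R"]   # R^T d
    return -s["R"].T@s["t"], d
def cloud(s,m):
    v,u=np.nonzero(m&(s["depth"]>0)); o,d=ray(s,np.c_[u,v]); return o+d*s["depth"][v,u][:,None]
def blobs(s,guess,rad=14):
    out={}
    hsv=cv2.cvtColor(s["frame"],cv2.COLOR_RGB2HSV).astype(int)
    H,S,V=hsv[...,0],hsv[...,1],hsv[...,2]
    yy,xx=np.mgrid[:384,:512]
    M={"red":((H<8)|(H>172))&(S>120)&(V>70),"blue":(H>105)&(H<130)&(S>130)&(V>60),"yellow":(H>15)&(H<32)&(S>120)&(V>70),"black":V<42}
    for c,(x,y) in guess.items():
        m=M[c]&(np.hypot(xx-x/1.5,yy-y/1.5)<rad)
        n,l,st,ce=cv2.connectedComponentsWithStats(m.astype(np.uint8))
        if n<2: continue
        i=1+np.argmax(st[1:,4]); out[c]=(l==i,ce[i],st[i])
    return out
GS=dict(red=(349,272),blue=(541,288),yellow=(305,215),black=(446,264))
GT=dict(red=(423,282),blue=(234,319),yellow=(506,349),black=(331,316))
E
python3 - <<'E'
from h import *
S={n:dict(np.load(f"{n}0.npz")) for n in("scene","top")}
bs=blobs(S["scene"],GS,12);bt=blobs(S["top"],GT,12)
for c in GS:
    r=[]
    for n,b in(("scene",bs),("top",bt)):
        s=S[n]
        if c not in b: print(c,n,"none");continue
        m,ce,st=b[c]; P=cloud(s,m); o,d=ray(s,[ce]); d=d[0]/np.linalg.norm(d[0]); r.append((o,d))
        print(c,n,ce.round(1),st,"med",np.median(P,0).round(4),"zmax",np.percentile(P[:,2],[50,75,95]).round(4), "top pts", P[P[:,2]>np.percentile(P[:,2],90)-.004].mean(0).round(4))
    if len(r)==2:
        A=sum(np.eye(3)-np.outer(d,d) for o,d in r); bb=sum((np.eye(3)-np.outer(d,d))@o for o,d in r)
        X=np.linalg.solve(A,bb); print("  tri",X.round(4),[np.linalg.norm(np.cross(X-o,d)).round(4) for o,d in r])
# crops
a=[]
for n,G in(("scene",GS),("top",GT)):
    a.append(np.hstack([cv2.resize(S[n]["frame"][int(y/1.5)-20:int(y/1.5)+20,int(x/1.5)-20:int(x/1.5)+20,::-1],(200,200),interpolation=0) for x,y in G.values()]))
cv2.imwrite("pics/crop0.png",np.vstack(a))
E
```

```text
red scene [232.4 180.7] [228 177  10   9  68] med [ 0.6228 -0.0813  0.1416] zmax [0.1416 0.143  0.1459] top pts [ 0.6223 -0.081   0.143 ]
red top [281.9 187.6] [277 182  11  12 102] med [ 0.6152 -0.08    0.1389] zmax [0.1389 0.1408 0.1433] top pts [ 0.6159 -0.0791  0.1409]
  tri [ 0.617  -0.0815  0.1369] [np.float64(0.0017), np.float64(0.0017)]
blue scene [360.5 190.8] [356 187  10   9  73] med [0.5521 0.2782 0.1595] zmax [0.1595 0.1605 0.1633] top pts [0.5492 0.2787 0.1607]
blue top [155.  212.7] [150 207  11  12 101] med [0.5422 0.2792 0.1574] zmax [0.1574 0.1591 0.1609] top pts [0.5426 0.2795 0.1589]
  tri [0.5436 0.279  0.153 ] [np.float64(0.0011), np.float64(0.0011)]
yellow scene [203.  142.1] [199 138   9   9  66] med [ 0.4913 -0.2358  0.1419] zmax [0.1419 0.1441 0.1462] top pts [ 0.4889 -0.2361  0.1444]
yellow top [336.8 232.3] [331 227  12  12 113] med [ 0.4876 -0.2343  0.1388] zmax [0.1388 0.14   0.1424] top pts [ 0.4873 -0.2342  0.1397]
  tri [ 0.4875 -0.2358  0.138 ] [np.float64(0.0018), np.float64(0.0018)]
black scene [296.9 175.6] [293 171   9  11  78] med [0.557  0.0924 0.1614] zmax [0.1614 0.1629 0.1652] top pts [0.5523 0.092  0.1629]
black top none
```

View pics/crop0.png

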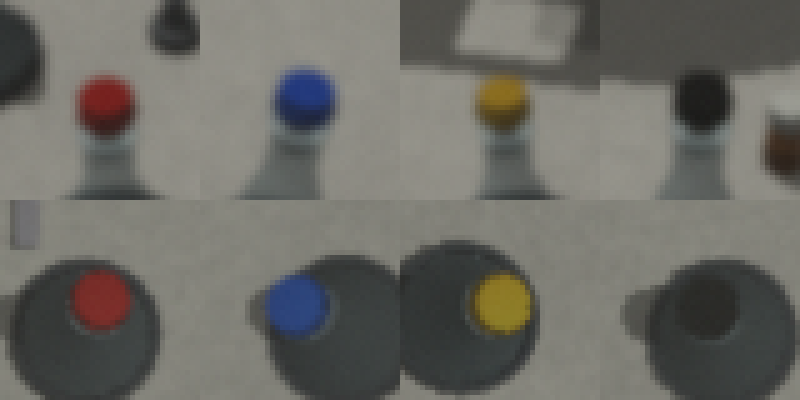

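```bash
cat > go.py <<'E'
import sys,numpy as np
from station import manip
from scipy.spatial.transform import Rotation as R
st=manip.sense(); T=np.array(list(map(float,sys.argv[1:4])))
p=np.array(st["tcp_pos"]);print("t",st["t"],"p",p.round(4),"F",np.round(st["force"],2),"gap",st["finger_gap"])
print("delta cm",(R.from_quat(st["tool_rot"]).inv().apply(T-p)*100).round(2))
E
python3 go.py .616 -.08 .2
```

```text
t 0.1 p [ 0.2252 -0.5823  0.2304] F [-0.28 -0.44 -0.63] gap 1.0004596269531796
delta cm [ 54.56 -32.76   3.12]
```

Emit:
drive_tool(deltas=[1.5,-0.9,0,0,4.5,-2.7,0,0,8,-4.8,0,0,11.5,-6.9,0,0,15,-9,0,0,18.5,-11.1,0,0,22,-13.2,0,0,25.5,-15.3,0,0,29,-17.4,0,0,32.5,-19.5,0,0,36,-21.6,0,0,39,-23.4,0,0], hand=0, squeeze=30)

```text
t: 1.3
tcp_pos: [0.5052, -0.22, 0.2308]
tool_rot: [0.983, 0.184, -0.0, -0.002]
force: [0.7, 0.0, -0.1]
finger_gap: 0.001
```

```bash
python3 go.py .616 -.08 .2
```

```text
t 1.3 p [ 0.5052 -0.22    0.2308] F [ 0.74  0.02 -0.07] gap 0.0014099720176877382
delta cm [15.4  -9.04  3.12]
```

Emit:
drive_tool(deltas=[3,-1.8,0,0,6,-3.5,0,0,9,-5.3,0,0,12,-7,1,0,14,-8.2,2,0,15,-8.8,2.8,0,15.4,-9.04,3.1,0,15.4,-9.04,3.1,0,15.4,-9.04,3.1,0,15.4,-9.04,3.1,0])

```text
t: 2.3
tcp_pos: [0.6157, -0.081, 0.2007]
tool_rot: [0.983, 0.183, 0.0, -0.001]
force: [-0.3, -0.8, -0.5]
finger_gap: -0.002
```

```bash
python3 go.py .616 -.08 .145;python3 - <<'E'
from station import manip
import cv2,numpy as np
a=[]
for n in("scene","top"):
    s=manip.snapshot(n); a.append(cv2.resize(s["frame"][60:260,100:400,::-1],(450,300)))
    np.savez(f"{n}1.npz",**s)
cv2.imwrite("pics/red1.png",np.vstack(a))
E
```

```text
t 2.3 p [ 0.6157 -0.081   0.2007] F [-0.26 -0.81 -0.47] gap -0.0020095063394624624
delta cm [ 0.06 -0.07  5.57]
```

View pics/red1.png

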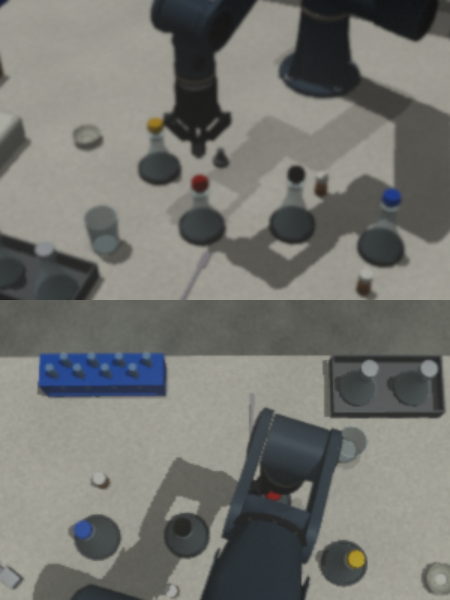

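The fingertip (198,150 in the scene crop) hangs above the red head (200,183) and clear of everything else. I'll descend gently.

Emit:
drive_tool(deltas=[0,0,1,0,0,0,2.5,0,0,0,4,0,0,0,5,0,0,0,5.5,0,0,0,5.7,0,0,0,5.9,0,0,0,6.1,0,0,0,6.3,0,0,0,6.5,0,0,0,6.5,0])

```text
t: 3.5
tcp_pos: [0.6163, -0.0809, 0.1363]
tool_rot: [0.983, 0.183, 0.001, -0.001]
force: [-0.4, 0.5, 2.3]
finger_gap: 0.001
```

Emit:
drive_tool(deltas=[0,0,0.2,0,0,0,0.4,0,0,0,0.6,0,0,0,0.8,0,0,0,0.9,0,0,0,0.9,0])

```text
t: 4.1
tcp_pos: [0.6163, -0.0809, 0.127]
tool_rot: [0.983, 0.183, 0.001, -0.001]
force: [-0.9, -0.2, 2.7]
finger_gap: -0.003
```

Emit:
drive_tool(deltas=[0,0,0.1,0,0,0,0.2,0,0,0,0.2,0,0,0,0.2,0])

```text
t: 4.5
tcp_pos: [0.6163, -0.0809, 0.1255]
tool_rot: [0.983, 0.183, 0.001, -0.001]
force: [-1.9, 0.4, 6.4]
finger_gap: -0.0
```

Force is rising at the stop, and the tip height plus compression comes to 0.128 m, so red is home. I'll lift and go to blue.

Emit:
drive_tool(deltas=[0,0,-0.5,0,0,0,-2,0,0,0,-4.5,0,0,0,-7,0,0,0,-8.5,0,0,0,-9,0,0,0,-9,0])

```text
t: 5.2
tcp_pos: [0.6164, -0.0811, 0.2157]
tool_rot: [0.983, 0.183, 0.001, -0.001]
force: [0.2, -0.1, -1.1]
finger_gap: 0.0
```

```bash
python3 go.py .5425 .279 .215
```

```text
t 5.2 p [ 0.6164 -0.0811  0.2157] F [ 0.18 -0.1  -1.11] gap 0.00040660636868632984
delta cm [  6.09 -36.25   0.14]
```

Emit:
drive_tool(deltas=[0.3,-1.5,0,0,0.8,-5,0,0,1.5,-9,0,0,2.2,-13,0,0,2.9,-17,0,0,3.5,-21,0,0,4.2,-25,0,0,4.9,-29,0,0,5.5,-32.5,0,0,5.9,-35,0,0,6.09,-36.25,0.1,0,6.09,-36.25,0.1,0])

```text
t: 6.4
tcp_pos: [0.5408, 0.2806, 0.2141]
tool_rot: [0.983, 0.185, -0.0, -0.001]
force: [-0.1, 0.1, -0.9]
finger_gap: 0.002
```

```bash
python3 - <<'E'
from station import manip
import cv2,numpy as np
from h import *
s=manip.snapshot("scene"); np.savez("scene2.npz",**s)
cv2.imwrite("pics/blue1.png",cv2.resize(s["frame"][60:260,150:450,::-1],(780,520)))
s0=dict(np.load("scene0.npz"));
for q in(s0,s):
    for c,(m,ce,st) in blobs(q,GS,12).items(): print(c,ce.round(2),st)
E
python3 go.py .5425 .279 .165
```

```text
red [232.43 180.71] [228 177  10   9  68]
blue [360.53 190.81] [356 187  10   9  73]
yellow [202.98 142.12] [199 138   9   9  66]
black [296.95 175.6 ] [293 171   9  11  78]
red [232.62 183.92] [228 180  10   9  71]
blue [359.9  189.39] [356 187   9   6  41]
yellow [202.89 142.8 ] [199 139   9   9  65]
black [297.21 176.23] [294 172   8   9  52]
t 6.45 p [0.5415 0.2792 0.2143] F [ 0.48 -0.42  0.47] gap -0.0007274483701121099
delta cm [0.08 0.06 4.93]
```

View pics/blue1.png

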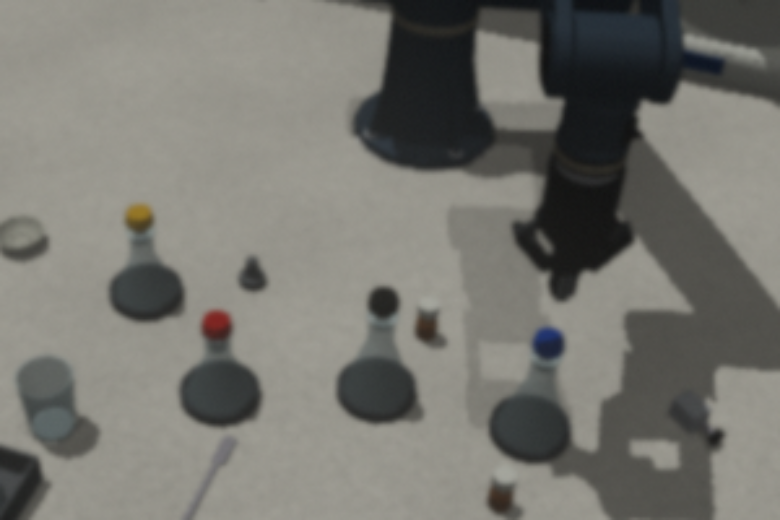

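Red is 3.2 px lower than before, which matches being home. The tip (563,290) is on the line of the blue flask's axis through the blue head (548,343). Now I'll press blue.

Emit:
drive_tool(deltas=[0.08,0.06,1,0,0.08,0.06,2.5,0,0.08,0.06,4,0,0.08,0.06,4.9,0,0.08,0.06,5.3,0,0.08,0.06,5.5,0,0.08,0.06,5.7,0,0.08,0.06,5.9,0,0.08,0.06,6.1,0,0.08,0.06,6.3,0,0.08,0.06,6.3,0])

```text
t: 7.55
tcp_pos: [0.543, 0.2789, 0.1517]
tool_rot: [0.983, 0.184, 0.001, -0.0]
force: [0.7, -2.6, 2.8]
finger_gap: -0.002
```

Emit:
drive_tool(deltas=[0,0,0.2,0,0,0,0.4,0,0,0,0.5,0,0,0,0.6,0,0,0,0.6,0])

```text
t: 8.05
tcp_pos: [0.543, 0.2789, 0.1458]
tool_rot: [0.983, 0.184, 0.001, -0.0]
force: [-1.3, -3.0, 4.9]
finger_gap: -0.003
```

Emit:
drive_tool(deltas=[0,0,0.1,0,0,0,0.1,0,0,0,0.1,0])

```text
t: 8.35
tcp_pos: [0.543, 0.2789, 0.1453]
tool_rot: [0.983, 0.184, 0.001, -0.0]
force: [-0.7, -2.2, 6.9]
finger_gap: -0.002
```

Emit:
drive_tool(deltas=[0,0,-0.5,0,0,0,-2,0,0,0,-4.5,0,0,0,-7,0,0,0,-7.5,0,0,0,-7.5,0])

```text
t: 8.95
tcp_pos: [0.5431, 0.2793, 0.2206]
tool_rot: [0.983, 0.184, 0.001, -0.001]
force: [0.1, -0.1, -0.2]
finger_gap: -0.003
```

```bash
python3 go.py .4875 -.235 .21
```

```text
t 8.95 p [0.5431 0.2793 0.2206] F [ 0.06 -0.05 -0.23] gap -0.0026482549897151896
delta cm [-23.82  45.92   0.96]
```

Emit:
drive_tool(deltas=[-0.8,1.5,0,0,-2.3,4.5,0,0,-4.2,8,0,0,-6.2,12,0,0,-8.3,16,0,0,-10.4,20,0,0,-12.4,24,0,0,-14.5,28,0,0,-16.6,32,0,0,-18.7,36,0,0,-20.5,39.5,0,0,-21.8,42,0,0])

```text
t: 10.15
tcp_pos: [0.49, -0.1939, 0.218]
tool_rot: [0.983, 0.183, 0.0, -0.001]
force: [0.4, 0.2, 0.2]
finger_gap: -0.002
```

```bash
python3 go.py .4875 -.235 .21
```

```text
t 10.15 p [ 0.49   -0.1939  0.218 ] F [0.42 0.18 0.24] gap -0.0019316614377396413
delta cm [-1.71  3.75  0.79]
```

Emit:
drive_tool(deltas=[-1,2,0.4,0,-1.5,3.2,0.8,0,-1.71,3.75,0.8,0,-1.71,3.75,0.8,0,-1.71,3.75,0.8,0])

```text
t: 10.65
tcp_pos: [0.4873, -0.2339, 0.2097]
tool_rot: [0.983, 0.183, -0.0, -0.002]
force: [0.8, 0.6, -1.0]
finger_gap: 0.004
```

```bash
python3 - <<'E'
from station import manip
import cv2,numpy as np
from h import *
s=manip.snapshot("scene")
cv2.imwrite("pics/yel1.png",cv2.resize(s["frame"][60:260,150:450,::-1],(780,520)))
for c,(m,ce,st) in blobs(s,GS,12).items(): print(c,ce.round(2),st)
E
python3 go.py .4875 -.235 .145
```

```text
red [232.58 183.82] [228 180  11   9  78]
blue [359.98 193.39] [355 189  11  10  93]
yellow [202.66 142.16] [199 139   9   8  50]
black [297.29 175.97] [293 172  10  10  77]
t 10.7 p [ 0.4875 -0.2337  0.2098] F [ 0.11 -0.43  0.02] gap -0.001981024743139545
delta cm [-0.05  0.14  6.48]
```

View pics/yel1.png

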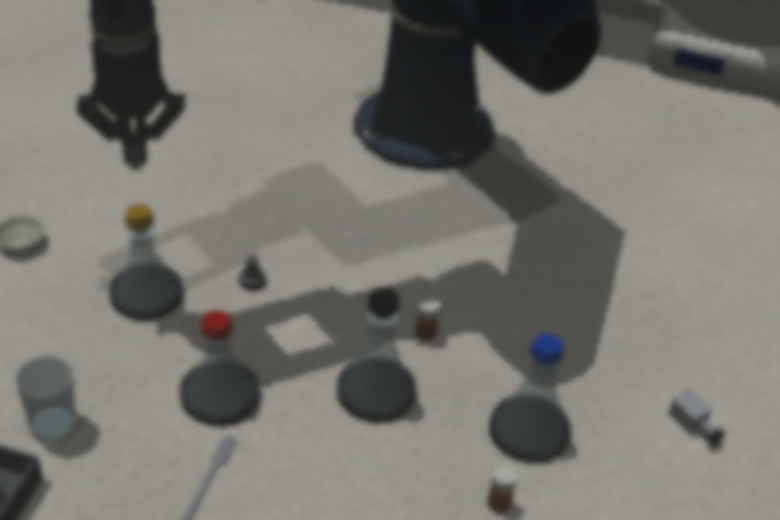

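The blue head (547,348) is now lower, and the tip (134,162) is on the axis above the yellow head (139,217). Now I'll press yellow.

Emit:
drive_tool(deltas=[-0.05,0.14,1,0,-0.05,0.14,2.5,0,-0.05,0.14,4,0,-0.05,0.14,5.5,0,-0.05,0.14,6.3,0,-0.05,0.14,6.6,0,-0.05,0.14,6.8,0,-0.05,0.14,7,0,-0.05,0.14,7.2,0,-0.05,0.14,7.4,0,-0.05,0.14,7.6,0,-0.05,0.14,7.6,0])

```text
t: 11.9
tcp_pos: [0.4879, -0.2352, 0.1341]
tool_rot: [0.983, 0.184, 0.001, -0.001]
force: [0.5, -0.1, 3.2]
finger_gap: -0.003
```

Emit:
drive_tool(deltas=[0,0,0.2,0,0,0,0.4,0,0,0,0.6,0,0,0,0.8,0,0,0,0.9,0,0,0,0.9,0])

```text
t: 12.5
tcp_pos: [0.488, -0.2352, 0.1253]
tool_rot: [0.983, 0.184, 0.001, -0.001]
force: [-1.0, 0.8, 6.7]
finger_gap: -0.001
```

Force is 6.7 N at 0.1253 m, so yellow is home. I'll lift clear and check.

Emit:
drive_tool(deltas=[0,0,-0.5,0,0,0,-2,0,0,0,-4.5,0,0,0,-7,0,0,0,-9,0,0,0,-10,0,0,0,-10,0,0,0,-10,0])

```text
t: 13.3
tcp_pos: [0.4873, -0.2351, 0.2244]
tool_rot: [0.983, 0.184, -0.0, -0.002]
force: [-0.4, -0.2, -1.1]
finger_gap: 0.001
```

Run:
```python
from station import manip
import cv2,numpy as np
from h import *
s=manip.snapshot("scene"); s0=dict(np.load("scene0.npz"))
cv2.imwrite("pics/end.png",cv2.resize(s["frame"][60:260,150:450,::-1],(780,520)))
b=blobs(s,GS,12);b0=blobs(s0,GS,12)
for c in b:
    z=[np.percentile(cloud(q,k[c][0])[:,2],50) for q,k in((s0,b0),(s,b))]
    print(c,b0[c][1].round(2),b[c][1].round(2),np.round(z,4))
st=manip.sense();print(st["t"],st["tcp_pos"],st["force"])
```

```text
red [232.43 180.71] [232.51 183.84] [0.1416 0.1295]
blue [360.53 190.81] [359.96 193.46] [0.1595 0.1494]
yellow [202.98 142.12] [203.09 145.69] [0.1419 0.1307]
black [296.95 175.6 ] [297.28 175.95] [0.1614 0.1607]
13.35 [ 0.48713346 -0.23500934  0.22402256] [ 0.00432125 -0.3311068   0.3081788 ]
```

View pics/end.png

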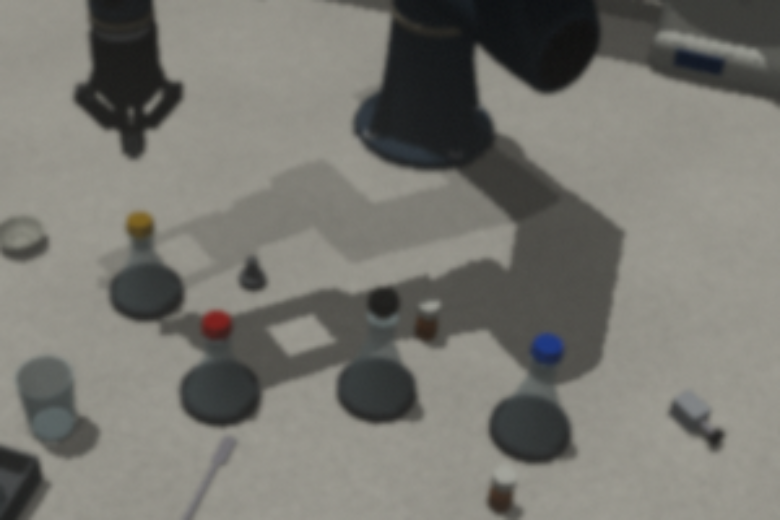

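Red (217,325), blue (547,348) and yellow (139,224) all sit about 10–12 mm lower. Black (383,302) is unchanged, the bystanders haven't moved, and the arm is clear.

```bash
python3 -c "
from station import manip
print(manip.sign_off())"
```

```text
the job is handed in; nothing more can be done
None
```

I pressed the red, blue and yellow stoppers down in that order with the shut fingertips, lifted clear, and handed the job in at about 13.4 s. No verdict was reported.

- **Pressing:** each press ended against the firm stop at about 7 N. The fingertip was then at 0.1255 m (red), 0.1453 m (blue) and 0.1253 m (yellow), which fits heads resting on the rims. The readings at the end of each move never passed about 8 N; I did not see the force between them.
- **Final camera check:** compared with the start, the heads sit lower by 12.1 mm (red), 10.1 mm (blue) and 11.2 mm (yellow). Black is unchanged within 1 mm and still stands proud. Blue's smaller drop could mean it started slightly down, since the stop was felt there too.
- **Everything else:** in the last picture the loose items looked unmoved; I judged this by eye and did not measure it. The tool was about 10 cm above the yellow stopper, touching nothing.

No checks failed. The one mismatch is that the scene camera's heights for red and yellow read about 2–3 mm above the heights inferred from the presses, close to its 2 mm calibration error.

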